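# Isolate the demagnetiser, stack the hub flanges alternately, power it again

## Robot

A 6-joint arm with a two-finger parallel gripper is mounted at the origin on the work surface. World frame = base frame: x ahead of the robot, y to its left, z up, the work surface at z = 0. Lengths are in mm, angles in rad, forces in N, time in s.
With the tool pointing down it reaches from about 275 to 750 mm from the base axis. Payload 10.2 kg.
Tool frame: the origin (TCP) lies at the very end of the fingers, on their centre line; the grasp point (between the pads) lies 19 mm behind it; z points along the fingers, y is the line along which they close (so a half turn about z gives the same grasp; the last joint's range is limited). The gripper opens to 85 mm and grips with 20 to 120 N. Pads are 22 mm wide; open, the fingers measure 114 mm over their backs; the gripper's body (76 mm by 85 mm) begins 54 mm behind the grasp point. The pads swing forward as they close: fully open they stand 13 mm farther back than shut.
Start: joints at [1.078, 0.313, 1.498, -0, 1.331, -0.223], TCP at [139.946, 506.01, 231.294] pointing down, gripper open.
Joint ranges: [-2.94, 2.94], [-0.97, 2.17], [0.19, 2.56], [-1.23, 4.37], [0.02, 3.11], [-2.88, 2.88]. Speed limits (rad/s): [2.39, 2.39, 3.01, 3.14, 3.14, 3.14].

## Interface

Orientations are given as a unit quaternion [w, x, y, z].
In Python, from rig import ctrl, optics gives the robot as it stands. The module is installed in compiled form; this text tells all that it offers.
- The arm moves only by the shell command python3 -m handwheel 'ROWS' [FORCE]. ROWS is JSON, a list that holds one entry, the list of rows, each a list of 5 numbers: the gripper command: -1 is fully open, 1 is shut, values between are in proportion, then the shift along the world's x, y, z in units of 50 mm (1.0 is 50 mm), then the turn about the world's z in units of 8 degrees (1.0 is 8 degrees). In form: [[[gripper, tx, ty, tz, twist], ...]]. A call has 1 to 10 rows; each row shifts and turns the commanded pose from where the row before left it; what a row does not reach is not made up. A row lasts 1/10 s, in which the tool goes at most 50 mm and 8.59 degrees, less where a joint would pass 70% of its speed; a pose out of reach is approached as far as the arm can. A call is refused whole if a number of a shift passes 1 or a number of a turn 1, either way. A call with a gripper value outside its range is refused whole. The fingers move at their own pace and stop on an object; FORCE is the grip in N (left out, the last holds). Time passes only in rows, so rows that do not move let the fingers close. It gives the time, the measured TCP pose, the force, the opening and the grip force at its end, in the units of the state.
- ctrl.sense(): the state, without advancing time (a new reading comes with each control period).
- optics.capture(name): name is "side" or "top"; returns a dict with "img" (480x640x3 uint8, blue, green, red), "K" (3x3 intrinsics, pixels), "R" (3x3) and "t" (3): a world point X has camera coordinates R X + t. Camera axes: x right, y down, z forward; pixel columns grow to the right and rows downward; lengths in mm; the calibration is good to about 2 mm. A picture is of the moment at which its call begins. There is no depth.
- ctrl.finish_job(): hands the job in; it is judged then, once.
The state is a dict: "time_s": time; "joints": joint angles; "dq": joint speeds; "tau": joint torques, N m; "eef_pos": TCP position; "ee_rot": TCP orientation; "force": force on the tool from outside, world axes, zero at the start; "wrist_torque": the same for the moment, N m; "grip_width": opening from 0.0 (shut) to 1.0 (fully open); "grip_force": force on a finger pad.
Only numpy, scipy, OpenCV 4.12 (cv2) and the standard library are available. Lean on these libraries where they do the work, as an engineer would, in place of code of your own. Each camera call takes 0.05 s, during which the arm holds its last target. There are 200 camera calls.

## Task

The demagnetiser plate is live with one hat-shaped hub flange on it. Turn the isolator's handle fully to off before touching any flange; then, without turning any over, build a tight stack on the flange that is already on the plate: the flange lying crown-down goes centred on it, crown to crown, and the crown-up one goes centred on top, rim to rim. Set them down gently without dropping them, let go, turn the handle fully back to on and leave everything else on the bench where it lies.

Things in the scene. Friction and masses are not known exactly. Their poses are not given: they have to be found in the camera images.
- handle (a joint): angle of the isolator's handle about its vertical axis, rad. 0 = on (bar along the isolator's +y, to the robot's left); 1.571 = off (bar along its -x, towards the robot), counter-clockwise from above. A stop at each end. A spring resists up to half-way (0.4 N m, less near half-way), then snaps it to the other stop and holds it. Starts at on.
- handle_axis (a point): point on the handle's turning axis, 98 mm above the bench, level with the middle of the bar. Its x and y axes are the isolator's and do not turn with the handle. The isolator is a fixed grey box 110 x 110 mm, 70 mm high, centred below it.
- handle_grip (a point): gripping point of the black handle bar, on its centre line, 78 mm from the turning axis, 98 mm above the bench; turns with the handle. The bar is 16 mm wide, 26 mm tall (85 to 111 mm above the bench) and runs along this point's +y from the hub (40 mm in diameter) to 100 mm from the axis. Nothing is under it but the 70 mm high box or the bench.
- plate_top (a point): centre of the top of the demagnetiser plate: a fixed flat steel plate on a grey body, 150 x 150 mm, its top 45 mm above the bench. z up.
- seated_centre (a point): hat-shaped steel flange, 0.26 kg, 45 mm high: rim 62 mm in diameter, 10 mm thick; crown 38 mm in diameter, 35 mm tall, closed at its end. It stands loose on the plate, rim down and crown up, within 25 mm of the plate's centre along each side. The point is on its axis, half-way up (22.5 mm above its lowest face), z up.
- inverted_centre (a point): hat-shaped steel flange, 0.26 kg, 45 mm high: rim 62 mm in diameter, 10 mm thick; crown 38 mm in diameter, 35 mm tall, closed at its end. It lies on the bench crown down, so that the rim is on top, 35 to 45 mm above the bench. The point is on its axis, half-way up (22.5 mm above its lowest face), z up.
- upright_centre (a point): hat-shaped steel flange, 0.26 kg, 45 mm high: rim 62 mm in diameter, 10 mm thick; crown 38 mm in diameter, 35 mm tall, closed at its end. It lies on the bench rim down, crown up: the rim from 0 to 10 mm, the crown from 10 to 45 mm above the bench. The point is on its axis, half-way up (22.5 mm above its lowest face), z up.
- pad: bystander: brake pad lying flat, 100 x 45 x 16 mm; origin under its centre
- bearing: bystander: bearing ring, 42 mm outside diameter, 13 mm high, lying flat; origin under its centre
- caliper: bystander: dark caliper half, about 60 x 240 x 45 mm; origin under its centre
- driver: bystander: T-handled driver lying down, handle 112 mm, 22 mm thick, shank 125 mm along its +x; origin under the handle's middle
- threadlock: bystander: small upright bottle, 32 mm in diameter, 85 mm high; origin under its centre
- spanner: bystander: spanner lying flat, 160 mm long; origin about its middle
- piston: bystander: aluminium piston cup, 40 mm in diameter, 30 mm high; origin under its centre
There are look-alikes about, which are no part of the job. What is shaped like the part that bears upright_centre but blue is not meant. What is shaped like the part that bears handle but purple is not meant.

How it is judged:
By the outcome, as a careful person would: the job done as asked, in the order asked, and still so for the second after the job is handed in, with the robot touching nothing.
It also fails if it takes over 72 s, if anything falls off the work surface, if the arm or the gripper's body presses on something with over 40 N, if the wrist force passes 120 N, or if a joint passes its speed limit or range.

## Working session

There is one attempt and no reset: what is moved stays moved. The work goes in short steps, Python scripts to look and compute and a shell command to move; the robot and the scene stay as the last step left them, time stands still between calls to the robot, and variables do not carry over. Pictures are saved under pics/ and viewed, at most 10 in all, crops included, and the job is handed in when it is done.

```bash
mkdir -p pics; cat > h.py <<'E'
import numpy as np, cv2
from rig import ctrl, optics
def ray(c,u,v):
    d=c["R"].T@np.linalg.inv(c["K"])@np.array([u,v,1.]); o=-c["R"].T@c["t"]; return o,d
def onz(c,u,v,z):
    o,d=ray(c,u,v); return o+d*(z-o[2])/d[2]
def proj(c,X):
    p=c["K"]@(c["R"]@np.array(X,float)+c["t"]); return p[:2]/p[2]
E
python3 - <<'E'
from h import *
for n in("top","side"):
    c=optics.capture(n); cv2.imwrite(f"pics/{n}0.png",c["img"]); print(n,-c["R"].T@c["t"],c["R"].round(2).tolist(),c["K"][0,0])
print(ctrl.sense())
E
```

```text
top [ 325.11012806   -7.1337182  1413.79511382] [[-0.01, -1.0, 0.0], [-0.99, 0.01, -0.14], [0.14, -0.0, -0.99]] 480.015973334458
side [ -23.5886969  -646.54337153  927.85060706] [[0.74, -0.67, 0.01], [-0.47, -0.53, -0.7], [0.48, 0.51, -0.71]] 517.1285027323396
{'time_s': 0.1, 'joints': array([ 1.07762397e+00,  3.13416179e-01,  1.49830433e+00,  4.61306621e-06,
        1.33103333e+00, -2.23389102e-01]), 'dq': array([ 0.00028303, -0.00062958, -0.00054604, -0.00098454,  0.00092621,
       -0.00026815]), 'tau': array([ 4.38055984e-03, -4.12902582e+01, -2.60142910e+01, -1.35641048e-04,
        3.04591202e-03, -2.63357583e-05]), 'eef_pos': array([139.82466853, 505.81376623, 230.80236179]), 'ee_rot': array([-2.05691309e-04,  1.34483448e-01,  9.90915670e-01, -5.42940093e-04]), 'force': array([ 0.22967168, -0.07916958, -0.46614732]), 'wrist_torque': array([-0.01161486, -0.0453752 , -0.00115916]), 'grip_force': 0.0, 'grip_width': 1.0058570733953907}
```

View pics/top0.png

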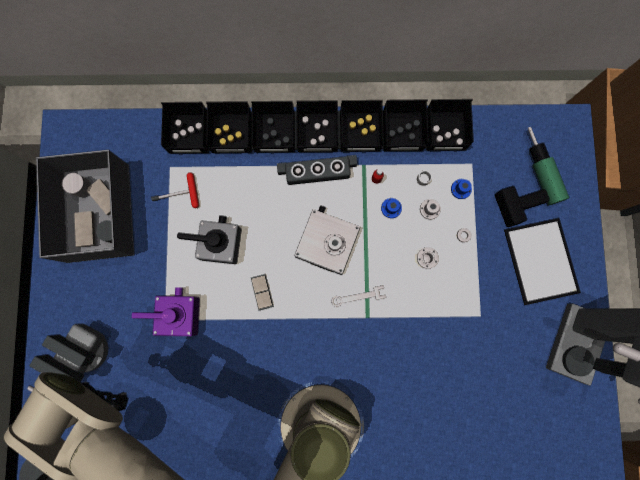

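View pics/side0.png

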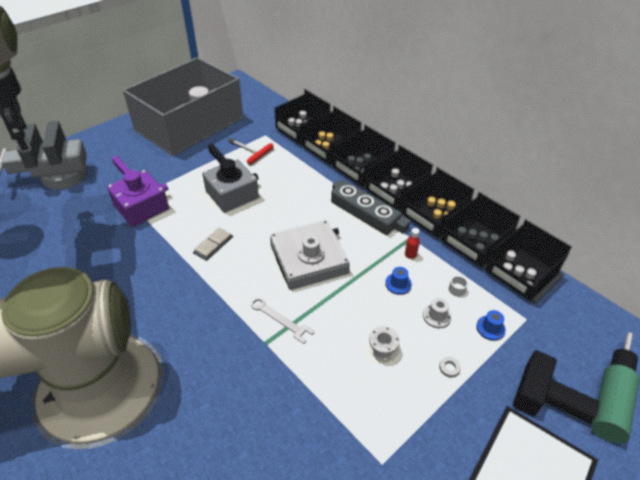

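The pictures show:
- Silver flanges in the top view: (335,243) on the plate, (430,208) crown-up and (428,258) rim-up. The blue look-alikes are at (391,208) and (462,188).
- Handles: black at (215,240) on the grey box, and purple at (174,315), which is the look-alike.

I'll confirm these in one enlarged crop.

```bash
python3 - <<'E'
from h import *
t=cv2.imread("pics/top0.png"); s=cv2.imread("pics/side0.png")
a=cv2.resize(t[200:275,165:325],None,fx=5,fy=5,interpolation=cv2.INTER_CUBIC)[:300,:800]
b=cv2.resize(t[185:285,310:480],None,fx=4,fy=4,interpolation=cv2.INTER_CUBIC)[:300]
b=np.hstack([cv2.resize(t[185:275,310:445],None,fx=3.33,fy=3.33,interpolation=cv2.INTER_CUBIC)[:299,:449],cv2.resize(s[270:375,355:475],None,fx=2.9,fy=2.9,interpolation=cv2.INTER_CUBIC)[:299,:347]])
a=a[:,:b.shape[1]]
cv2.imwrite("pics/crop1.png",np.vstack([a,b]))
E
```

```text
(no output)
```

View pics/crop1.png

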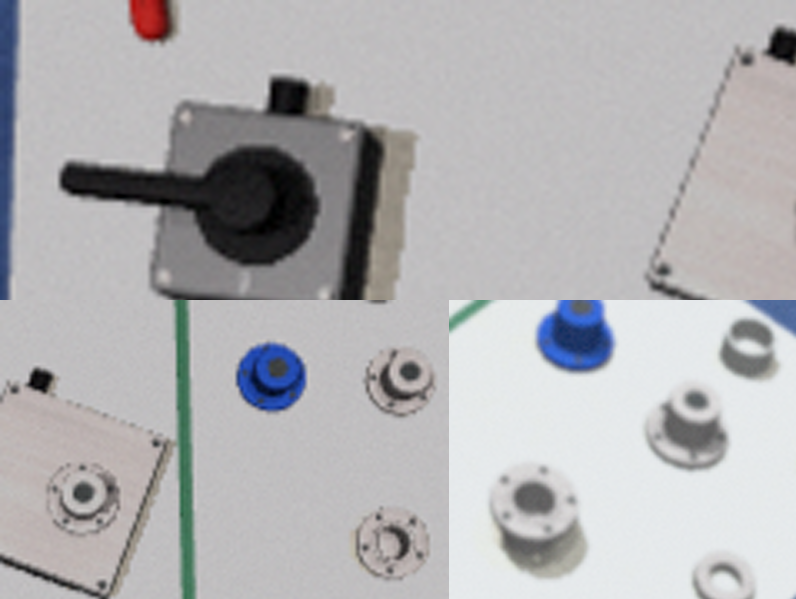

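The crop confirms the choice. The silver crown-up flange fits upright_centre, the rim-up one fits inverted_centre, and the black handle on the grey box is the isolator's. Next I'll measure them.

```bash
cat >> h.py <<'E'
from scipy.optimize import least_squares
def dark(img,u,v,r=9,thr=110):
    g=img[v-r:v+r+1,u-r:u+r+1].max(2).astype(float); w=np.clip(thr-g,0,None); Y,X=np.mgrid[v-r:v+r+1,u-r:u+r+1]
    return (w*X).sum()/w.sum(),(w*Y).sum()/w.sum(),int((w>0).sum())
def tri(ct,pt,cs,ps):
    f=lambda X:np.r_[proj(ct,X)-pt,proj(cs,X)-ps]
    s=least_squares(f,[450,0,50]); return s.x.round(1),s.fun.round(1)
E
python3 - <<'E'
from h import *
t=optics.capture("top"); s=optics.capture("side")
for n,pt,ps,z in(("seat",(335,243),(311,242),90),("up",(433,206),(440,304),45),("inv",(428,258),(385,338),45)):
    a=dark(t["img"],*pt,r=5);b=dark(s["img"],*ps,r=6)
    print(n,a,b,onz(t,*a[:2],z).round(1),onz(s,*b[:2],z).round(1),*tri(t,a[:2],s,b[:2]))
# inverted rim ellipse by hough/contour: bright-vs-background edge
for n,p in (("axis70",(216.,241.)),):
    print(n,onz(t,*p,70).round(1))
sc=[onz(t,165+x/5,200+y/5,70)[:2] for x,y in((185,117),(348,133),(165,276),(323,293))]
print(np.round(sc,1)); tip=onz(t,165+62/5,200+180/5,111); print("tip",tip.round(1))
for n,p in(("hub",(213,240.6)),): print(onz(t,*p,111).round(1),onz(t,*p,125).round(1))
for n,p,z in (("piston",(424,178),30),("bearing",(463,236),13),("blue1",(391,208),20),("blue2",(462,188),20),("driver",(193,190),20),("purple",(174,315),100),("purpletip",(133,316),111),("bottle",(377,176),85)): print(n,onz(t,*p,z).round(0))
print(np.sqrt(1))
# rim of inverted: local ellipse fit
im=cv2.resize(t["img"][235:283,404:452],None,fx=8,fy=8,interpolation=cv2.INTER_CUBIC);cv2.imwrite("pics/inv.png",im)
im2=cv2.resize(t["img"][220:268,311:359],None,fx=8,fy=8,interpolation=cv2.INTER_CUBIC)
im3=cv2.resize(s["img"][318:366,361:409],None,fx=8,fy=8,interpolation=cv2.INTER_CUBIC)
im4=cv2.resize(t["img"][182:230,408:456],None,fx=8,fy=8,interpolation=cv2.INTER_CUBIC)
o=np.vstack([np.hstack([im,im2]),np.hstack([im3,im4])]);cv2.imwrite("pics/crop2.png",cv2.resize(o,(600,600)))
E
```

```text
seat (np.float64(334.54639175257734), np.float64(243.01649484536082), 31) (np.float64(312.71794871794873), np.float64(244.82692307692307), 17) [509.7 -46.6  90. ] [502.5 -59.1  90. ] [512.5 -47.4  73.5] [ 0.1 -0.2 -0.2  0. ]
up (np.float64(432.52771618625275), np.float64(206.06319290465632), 28) (np.float64(439.7), np.float64(304.03636363636366), 14) [ 621.  -335.1   45. ] [ 617.4 -334.6   45. ] [ 619.9 -334.3   42.8] [-0.4  0.5  0.5 -0.1]
inv (np.float64(430.04140969162995), np.float64(256.87577092511015), 31) (np.float64(383.721198156682), np.float64(337.7235023041475), 82) [ 472.3 -321.3   45. ] [ 467.2 -312.5   45. ] [ 466.7 -316.2   50.7] [-1.3  1.8  1.5 -0.3]
axis70 [522.6 287.8  70. ]
[[573.7 328.4]
 [563.2 235.7]
 [482.9 337.8]
 [472.1 248.7]]
tip [531.8 384.9 111. ]
[517.8 287.  111. ] [515.7 283.9 125. ]
piston [ 710. -317.   30.]
bearing [ 537. -429.   13.]
blue1 [ 622. -218.   20.]
blue2 [ 680. -431.   20.]
driver [684. 370.  20.]
purple [317. 391. 100.]
purpletip [316. 498. 111.]
bottle [ 702. -171.   85.]
1.0
```

View pics/crop2.png

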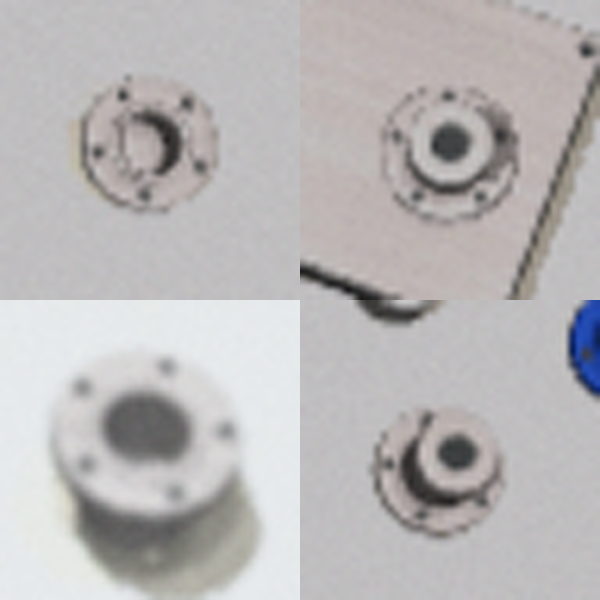

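The crop shows the inverted rim centred at top (427.8,257.3) and side (384.2,338.1). The seated crown dot is at top (334.6,242.6) and the upright crown dot at (432.6,206). I'll refine the side view of the seated flange, then turn the handle.

```bash
python3 - <<'E'
from h import *
t=optics.capture("top"); s=optics.capture("side")
a=(427.8,257.3);b=(384.2,338.1)
print("inv",onz(t,*a,45).round(1),onz(s,*b,45).round(1),*tri(t,a,s,b))
print(onz(t,334.6,242.6,90),onz(t,334.4,244.,55))
for th in(150,140,130,120,100): print(th,dark(s["img"],311,242,r=4,thr=th),dark(t["img"],335,243,r=4,thr=th))
b=dark(s["img"],311,241,r=4,thr=130); print("seat side",onz(s,*b[:2],90), proj(s,[510,-46,90]))
print(s["img"][236:250,304:320].max(2))
E
```

```text
inv [ 471.2 -314.8   45. ] [ 467.3 -313.8   45. ] [ 469.4 -313.7   43.2] [-0.5  0.7  0.6 -0.1]
[510.91551965 -46.78776044  90.        ] [511.79583812 -47.19724003  55.        ]
150 (np.float64(310.5930388219545), np.float64(240.5917001338688), 24) (np.float64(334.50139925373134), np.float64(242.4659514925373), 35)
140 (np.float64(310.595825426945), np.float64(240.58633776091082), 21) (np.float64(334.4659656889873), np.float64(242.4410625345877), 32)
130 (np.float64(310.64723926380367), np.float64(240.63496932515338), 19) (np.float64(334.4527796383121), np.float64(242.4387139986604), 31)
120 (np.float64(310.6322580645161), np.float64(240.6451612903226), 12) (np.float64(334.4317032040472), np.float64(242.45025295109613), 30)
100 (np.float64(310.0), np.float64(241.0), 1) (np.float64(334.3548895899054), np.float64(242.50315457413248), 24)
seat side [507.58396725 -46.41185527  90.        ] [311.33145622 240.01948539]
[[216 215 216 216 217 217 215 213 214 217 217 215 212 215 214 213]
 [215 219 216 218 213 208 200 197 201 210 218 216 217 216 213 210]
 [216 218 216 211 192 173 163 159 169 186 201 217 218 215 216 211]
 [216 216 213 188 155 130 122 119 125 147 181 209 217 216 213 210]
 [216 215 202 166 127 108 101 102 104 120 157 201 217 215 211 208]
 [217 216 198 166 120 104  99 103 102 115 151 191 217 220 215 210]
 [213 217 208 183 145 123 115 113 122 139 165 201 218 217 208 200]
 [203 214 214 199 182 161 148 150 158 178 193 210 216 207 189 187]
 [185 209 215 210 210 198 191 190 199 206 213 214 206 188 160 163]
 [153 179 199 207 213 212 216 212 215 216 213 198 181 145 123 141]
 [120 145 164 179 188 203 205 204 203 194 184 164 139 113 101 132]
 [105 109 126 133 147 166 171 167 163 154 138 122 103  94  99 132]
 [102 102 103 102 113 120 123 125 120 114 105 101  97  88  95 128]
 [105 101  99  98  97 105 101 102  99 103  99  96  92  88  93 113]]
```

```bash
python3 -m handwheel '[[[1,1,0,0,0],[1,1,0,0,0],[1,1,0,0,0],[1,1,0,0,0],[1,1,-0.5,0,0],[1,1,-0.5,0,0],[1,1,-0.5,0,0],[1,1,-0.5,0,0],[1,1,-0.5,0,0],[1,0,-0.1,0,0]]]' 30
```

```text
time_s: 1.3
eef_pos: [568.0, 385.4, 229.4]
ee_rot: [-0.0, 0.137, 0.991, -0.001]
force: [-0.3, 0.3, -0.4]
grip_width: 0.001
grip_force: 0.0
```

```bash
python3 -m handwheel '[[[1,0.04,-0.64,0,0],[1,0,0,-0.9,0],[1,0,0,-1,0],[1,0,0,-1,0],[1,0,0,0,0],[1,-0.4,0.02,0,0],[1,-0.2,0.02,0,0],[1,-0.2,0.02,0,0],[1,-0.2,0.02,0,0],[1,-0.2,0,0,0]]]'
python3 -m handwheel '[[[1,-0.2,-0.04,0,0],[1,-0.2,-0.06,0,0],[1,-0.2,-0.1,0,0],[1,-0.2,-0.15,0,0],[1,-0.15,-0.15,0,0],[1,-0.15,-0.2,0,0],[1,-0.1,-0.2,0,0],[1,0,0,0,0]]]'
python3 - <<'E'
from h import *
t=optics.capture("top");cv2.imwrite("pics/h1.png",cv2.resize(t["img"][170:330,120:330],None,fx=3,fy=3))
E
```

```text
time_s: 2.3
eef_pos: [506.9, 361.8, 89.6]
ee_rot: [0.003, 0.134, 0.991, 0.001]
force: [3.3, -0.4, 0.4]
grip_width: 0.004
grip_force: 1.5
time_s: 3.1
eef_pos: [447.5, 320.2, 89.0]
ee_rot: [0.004, 0.135, 0.991, 0.006]
force: [9.8, 23.3, -11.2]
grip_width: -0.003
grip_force: 12.2
```

View pics/h1.png

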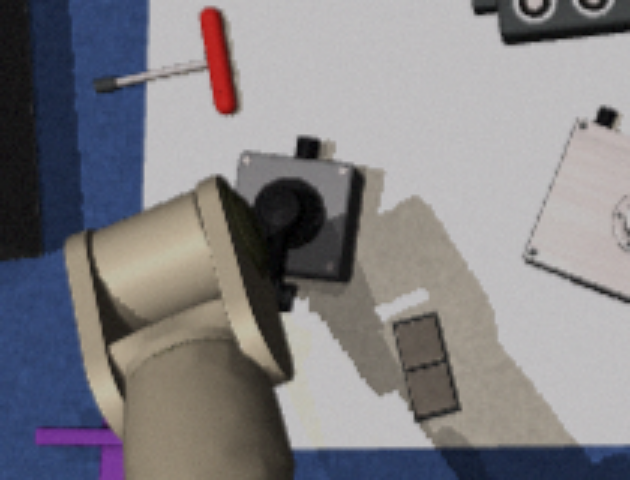

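The bar lies along -x against its stop, so the isolator is off. Next I back away and go to the inverted flange.

```bash
python3 -m handwheel '[[[1,0.1,0.6,0,0],[1,0,0.3,0.6,0],[1,0,0,1,0],[1,0,0,1,0],[-1,0,-0.5,0.3,0],[-1,0,-1,0,0],[-1,0,-1,0,0],[-1,0,-1,0,0],[-1,0,-1,0,0],[-1,0,-1,0,0]]]'
python3 -m handwheel '[[[-1,0,-1,0,0],[-1,0,-1,0,0],[-1,0,-1,0,0],[-1,0,-1,0,0],[-1,0,-1,0,0],[-1,0,-1,0,0],[-1,0,-1,0,0],[-1,0.2,-1,0,0],[-1,0,0,0,0]]]'
python3 - <<'E'
from h import *
t=optics.capture("top");cv2.imwrite("pics/h2.png",t["img"])
p=ctrl.sense()["eef_pos"];print(p,(np.array([469.3,-314.2,0])-p)/50)
E
```

```text
time_s: 4.15
eef_pos: [450.2, 84.7, 233.5]
ee_rot: [0.002, 0.134, 0.991, 0.0]
force: [1.9, -0.3, 0.3]
grip_width: 0.992
grip_force: 0.0
time_s: 5.05
eef_pos: [460.2, -317.4, 232.4]
ee_rot: [0.001, 0.137, 0.991, -0.001]
force: [0.3, 1.6, -0.8]
grip_width: 1.002
grip_force: 0.0
[ 460.25110858 -314.728789    232.49478416] [ 0.18097783  0.01057578 -4.64989568]
```

View pics/h2.png

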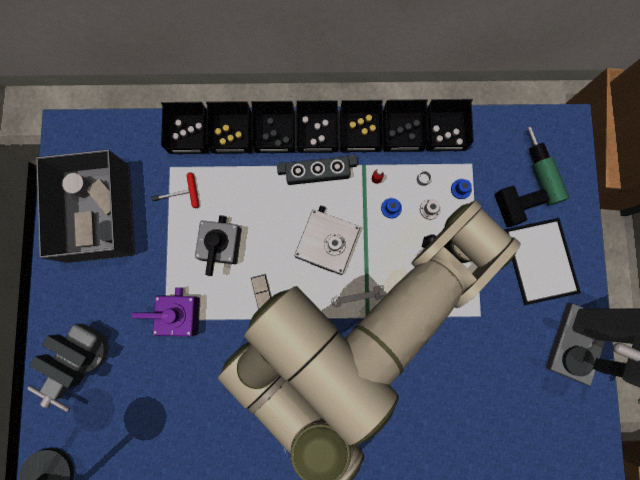

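```bash
python3 -m handwheel '[[[-1,0.18,0.01,-1,0],[-1,0,0,-1,0],[-1,0,0,-1,0],[-1,0,0,-0.8,0],[-1,0,0,-0.4,0],[-1,0,0,-0.2,0],[-1,0,0,0,0],[-1,0,0,0,0]]]'
python3 - <<'E'
from h import *
p=ctrl.sense();print(p["eef_pos"],p["force"])
s=optics.capture("side");cv2.imwrite("pics/s2.png",cv2.resize(s["img"][250:390,290:470],None,fx=4,fy=4))
E
```

```text
time_s: 5.9
eef_pos: [470.1, -312.6, 14.0]
ee_rot: [0.001, 0.134, 0.991, -0.001]
force: [-0.6, -0.3, -0.0]
grip_width: 1.0
grip_force: 0.0
[ 470.06941921 -312.59389901   13.9670125 ] [-0.57935683 -0.27410585 -0.04896949]
```

View pics/s2.png

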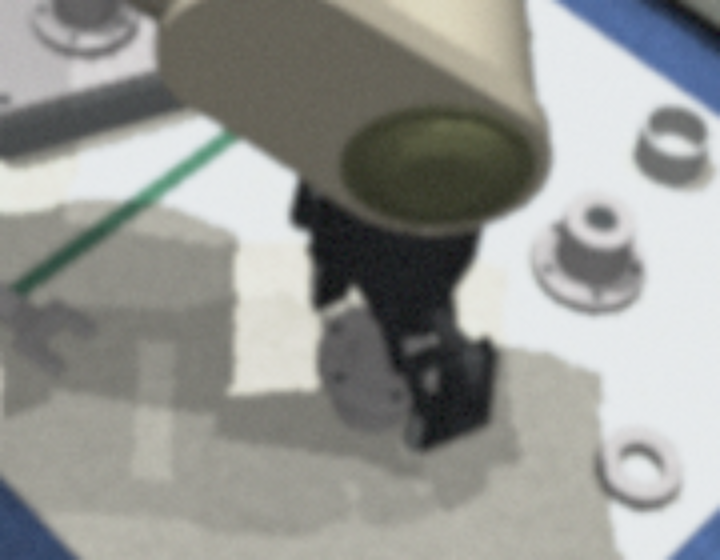

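The open fingers straddle the rim. I'll squeeze, open, turn 90° and squeeze again to centre both axes.

```bash
python3 -m handwheel '[[[1,0,0,0,0],[1,0,0,0,0],[1,0,0,0,0],[1,0,0,0,0],[1,0,0,0,0],[1,0,0,0,0]]]' 25
python3 -c "
from h import *
print(ctrl.sense()['joints'].round(2))"
```

```text
time_s: 6.55
eef_pos: [469.7, -312.7, 13.5]
ee_rot: [0.001, 0.135, 0.991, -0.001]
force: [-1.6, 1.8, 8.4]
grip_width: 0.718
grip_force: 25.4
[-0.8   0.66  1.6   0.    0.89 -2.1 ]
```

```bash
python3 -m handwheel '[[[-1,0,0,0,0],[-1,0,0,0,0],[-1,0,0,0,0],[-1,0,0,0,-1],[-1,0,0,0,-1],[-1,0,0,0,-1],[-1,0,0,0,-1],[-1,0,0,0,-1],[-1,0,0,0,-1],[-1,0,0,0,-1]]]'
python3 -m handwheel '[[[-1,0,0,0,-1],[-1,0,0,0,-1],[-1,0,0,0,-1],[-1,0,0,0,-1],[-1,0,0,0,-0.25],[-1,0,0,0,0],[1,0,0,0,0],[1,0,0,0,0],[1,0,0,0,0],[1,0,0,0,0]]]'
python3 -m handwheel '[[[1,0,0,0,0],[1,0,0,0,0]]]' 50
python3 -m handwheel '[[[1,0,0,0.2,0],[1,0,0,0.5,0],[1,0,0,1,0],[1,0,0,1,0],[1,0,0,1,0],[1,0,0,0.5,0],[1,0,0,0,0],[1,0,0,0,0]]]'
```

```text
time_s: 7.55
eef_pos: [469.2, -312.3, 12.0]
ee_rot: [-0.0, 0.586, 0.81, 0.0]
force: [0.5, 0.2, -0.2]
grip_width: 0.998
grip_force: 0.0
time_s: 8.55
eef_pos: [469.2, -312.4, 12.4]
ee_rot: [0.0, 0.796, 0.606, -0.0]
force: [-2.8, 1.3, 6.2]
grip_width: 0.714
grip_force: 26.8
time_s: 8.75
eef_pos: [469.2, -312.4, 12.6]
ee_rot: [0.0, 0.796, 0.606, -0.0]
force: [-3.4, 2.1, 7.6]
grip_width: 0.704
grip_force: 52.0
time_s: 9.55
eef_pos: [468.9, -312.0, 221.3]
ee_rot: [-0.0, 0.796, 0.606, -0.0]
force: [0.2, -0.4, -2.9]
grip_width: 0.705
grip_force: 55.1
```

```bash
python3 -m handwheel '[[[1,0.1,0.5,0,0],[1,0.2,1,0,0],[1,0.2,1,0,0],[1,0.2,1,0,0],[1,0.1,1,0,0],[1,0,0.5,0,0],[1,0,0.33,-0.5,0],[1,0,0,-0.8,0],[1,0,0,-0.5,0],[1,0,0,0,0]]]'
python3 - <<'E'
from h import *
p=ctrl.sense();print(p["eef_pos"],p["force"])
s=optics.capture("side");t=optics.capture("top")
a=cv2.resize(s["img"][190:290,260:360],None,fx=4,fy=4,interpolation=cv2.INTER_CUBIC)
b=cv2.resize(t["img"][190:290,285:385],None,fx=4,fy=4,interpolation=cv2.INTER_CUBIC)
cv2.imwrite("pics/p1.png",np.hstack([a,b]))
E
```

```text
time_s: 10.55
eef_pos: [505.9, -48.0, 127.5]
ee_rot: [-0.004, 0.796, 0.606, -0.003]
force: [0.0, 0.1, -1.8]
grip_width: 0.699
grip_force: 55.2
[505.89030029 -47.96757671 127.48033297] [ 0.03149617  0.08082913 -1.84362102]
```

View pics/p1.png

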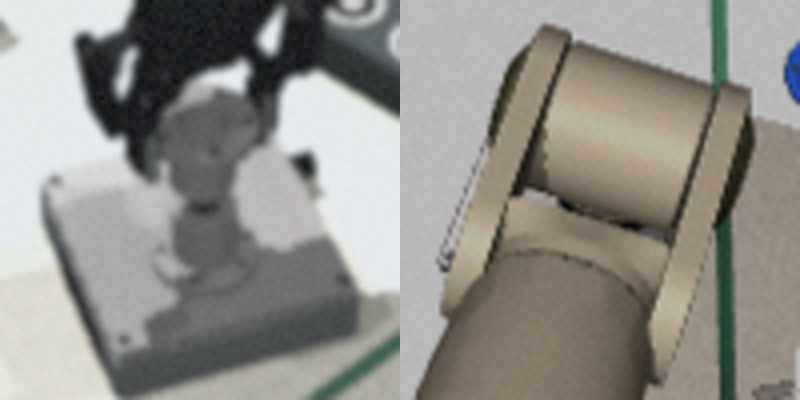

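```bash
python3 -m handwheel '[[[1,0,0,0,0],[1,0,0,0,0]]]'
python3 - <<'E'
from h import *
P=[]
for i in range(4):
    s=optics.capture("side");P.append(ctrl.sense()["eef_pos"])
P=np.array(P);print(P.round(1).tolist());m=P.mean(0);print((np.array([509.2,-45.6,104])-m)/50)
g=s["img"].max(2)
for v in range(232,262,2): print(v,g[v,292:332])
print(proj(s,[m[0],m[1],m[2]-12.5]),proj(s,[509.2,-45.6,90]))
E
```

```text
time_s: 10.85
eef_pos: [509.1, -49.2, 133.2]
ee_rot: [0.001, 0.796, 0.606, 0.001]
force: [-0.8, -0.3, -2.2]
grip_width: 0.705
grip_force: 55.2
[[509.0, -49.2, 133.1], [508.9, -49.2, 132.9], [508.9, -49.1, 132.7], [508.8, -49.1, 132.5]]
[ 0.00615632  0.07096461 -0.57591028]
232 [220 217 203 181 159 129 107  99 114 148 173 151 108  87  92  92  99  96
  98  98  99  97  96  96  90  89  90 104 143 175 186 189 186 185 185 182
 185 185 189 186]
234 [216 217 216 214 203 188 168 165 169 178 183 167 132 103  94  95  95 100
  99 101  98  99  96  94  93  91 105 134 169 184 183 189 187 186 186 187
 187 187 189 189]
236 [202 199 196 194 196 193 192 189 190 188 189 182 177 149 125 112 100 101
 100  99  95 100 102  95 102 125 151 174 185 187 188 185 188 187 187 186
 186 187 182 187]
238 [191 193 190 194 193 196 192 191 188 188 187 184 180 176 164 145 122  99
  82  76  84  85  90  93 108 129 161 177 186 189 190 187 186 189 185 186
 184 186 184 186]
240 [187 189 189 190 194 191 195 193 189 188 187 183 179 175 160 130  87  57
  49  50  50  58  78  90  97 104 124 156 181 188 188 186 187 190 187 186
 187
[... 1049 characters left out ...]
1 158 165 165 170 166 145 119 102  98  94  96  97
  96 101  98  98  96  92  89  91  96  98 100 107 111 104 104 110 113 110
 112 109 112 117]
256 [169 169 168 169 168 157 147 154 168 175 176 171 162 146 130 113 103 101
  98  94  95  95  96  98 105 102 107  99  93  98  97 104 103 111 109 113
 115 112 111 112]
258 [169 173 170 168 168 166 152 136 136 155 167 170 167 157 137 122  98  94
  94  96 104 105 111 112 115 122 116 112 113 101  97 101 109 114 112 110
 116 112 113 114]
260 [172 169 169 171 171 170 169 157 142 126 126 134 140 128 111  90  87  91
  98 104 108 110 116 118 121 117 109 104 100 101 104 109 111 111 112 114
 114 114 112 110]
[311.91266942 231.49576201] [310.9464482  240.09398898]
```

```bash
python3 -m handwheel '[[[1,0,0.07,-0.2,0],[1,0,0,-0.2,0],[1,0,0,-0.12,0],[1,0,0,0,0],[1,0,0,0,0],[1,0,0,0,0],[1,0,0,0,0],[1,0,0,0,0]]]'
python3 - <<'E'
from h import *
P=[]
for i in range(4):
    s=optics.capture("side");P.append(ctrl.sense()["eef_pos"])
P=np.array(P);print(P.round(1).tolist());m=P.mean(0);print((np.array([509.2,-45.6,102.5])-m)/50,ctrl.sense()["force"])
E
```

```text
time_s: 11.85
eef_pos: [508.7, -45.5, 106.3]
ee_rot: [0.0, 0.796, 0.606, 0.0]
force: [-0.3, -0.1, -1.6]
grip_width: 0.706
grip_force: 55.3
[[508.7, -45.5, 106.3], [508.6, -45.5, 106.2], [508.6, -45.5, 106.2], [508.6, -45.5, 106.2]]
[ 0.01094385 -0.0017964  -0.07424131] [ 0.12793764  0.46726976 -1.91872719]
```

```bash
python3 -m handwheel '[[[1,0.01,0,-0.03,0],[1,0,0,-0.02,0],[1,0,0,0,0],[1,0,0,0,0]]]'
python3 -m handwheel '[[[1,0,0,-0.01,0],[1,0,0,0,0],[1,0,0,0,0]]]'
python3 -m handwheel '[[[1,0,0,-0.01,0],[1,0,0,0,0],[1,0,0,0,0]]]'
python3 -m handwheel '[[[1,0,0,-0.01,0],[1,0,0,0,0],[1,0,0,0,0]]]'
```

```text
time_s: 12.45
eef_pos: [509.1, -45.5, 103.6]
ee_rot: [-0.0, 0.796, 0.606, -0.0]
force: [-0.9, 0.2, -1.6]
grip_width: 0.703
grip_force: 55.3
time_s: 12.75
eef_pos: [509.1, -45.5, 103.1]
ee_rot: [-0.0, 0.796, 0.606, 0.0]
force: [0.2, 1.0, -2.1]
grip_width: 0.706
grip_force: 55.3
time_s: 13.05
eef_pos: [509.2, -45.5, 102.7]
ee_rot: [0.0, 0.796, 0.606, 0.0]
force: [-0.5, 0.1, -0.4]
grip_width: 0.702
grip_force: 55.4
time_s: 13.35
eef_pos: [509.2, -45.5, 102.7]
ee_rot: [0.0, 0.796, 0.606, 0.0]
force: [-2.5, 0.7, 4.4]
grip_width: 0.697
grip_force: 55.7
```

```bash
python3 -m handwheel '[[[-0.45,0,0,0,0],[-0.5,0,0,0,0],[-0.6,0,0,0,0],[-1,0,0,0,0],[-1,0,0,0,0],[-1,0,0,0,0],[-1,0,0,0.3,0],[-1,0,0,1,0],[-1,0,0,1,0],[-1,0,0,0,0]]]'
python3 -m handwheel '[[[-1,0.4,-1,0,0],[-1,0.4,-1,0,0],[-1,0.4,-1,0,0],[-1,0.4,-1,0,0],[-1,0.4,-1,0,0],[-1,0.2,-0.8,0,0],[-1,0,0,0,0],[-1,0,0,0,0]]]'
python3 - <<'E'
from h import *
print(ctrl.sense()["eef_pos"])
s=optics.capture("side");t=optics.capture("top")
a=cv2.resize(s["img"][180:280,260:360],None,fx=4,fy=4,interpolation=cv2.INTER_CUBIC)
b=cv2.resize(t["img"][190:290,285:385],None,fx=4,fy=4,interpolation=cv2.INTER_CUBIC)
cv2.imwrite("pics/p2.png",np.hstack([a,b]))
print(proj(s,[509.2,-45.5,135]),proj(t,[509.2,-45.5,135]))
E
```

```text
time_s: 14.35
eef_pos: [511.4, -46.1, 223.5]
ee_rot: [0.005, 0.796, 0.606, 0.003]
force: [0.1, -0.5, -0.9]
grip_width: 1.0
grip_force: 0.0
time_s: 15.15
eef_pos: [611.7, -318.0, 215.9]
ee_rot: [-0.001, 0.796, 0.605, -0.0]
force: [-0.1, 0.4, 0.5]
grip_width: 0.999
grip_force: 0.0
[ 611.71115429 -318.02106811  215.90985878]
[310.91624216 225.79680023] [334.59384132 240.90740715]
```

View pics/p2.png

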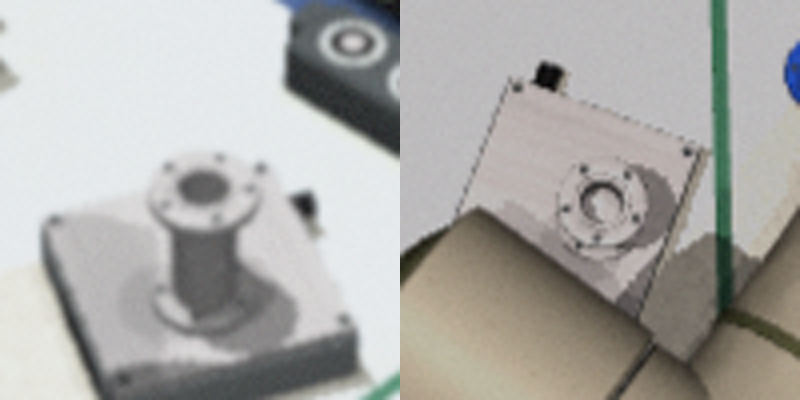

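The stack is aligned: the column is continuous in the side view and the rim centre at (311,226) matches the prediction. Next is the upright flange.

```bash
python3 -m handwheel '[[[-1,0.15,-0.3,0,0],[-1,0,0,-0.6,0],[-1,0,0,-1,0],[-1,0,0,0,0],[-1,0,0,0,0],[-1,0,0,0,0]]]'
python3 - <<'E'
from h import *
p=ctrl.sense();print((np.array([619.2,-333.4,16])-p["eef_pos"])/50,p["joints"].round(2))
E
```

```text
time_s: 15.85
eef_pos: [620.5, -332.8, 140.7]
ee_rot: [0.002, 0.796, 0.606, 0.001]
force: [-0.2, 1.5, 0.4]
grip_width: 0.995
grip_force: 0.0
[-0.02656069 -0.01208516 -2.49417568] [-0.66  0.79  0.98  0.    1.37 -0.39]
```

```bash
python3 -m handwheel '[[[-1,-0.03,-0.01,-1,0],[-1,0,0,-0.9,0],[-1,0,0,-0.4,0],[-1,0,0,-0.2,0],[-1,0,0,0,0],[-1,0,0,0,0],[1,0,0,0,0],[1,0,0,0,0],[1,0,0,0,0],[1,0,0,0,0]]]' 25
python3 -m handwheel '[[[1,0,0,0,0],[1,0,0,0,0],[1,0,0,0,0],[1,0,0,0,0],[1,0,0,0,0]]]'
```

```text
time_s: 16.85
eef_pos: [618.2, -333.3, 12.9]
ee_rot: [0.001, 0.796, 0.606, 0.0]
force: [0.0, 0.5, 4.4]
grip_width: 0.437
grip_force: 25.1
time_s: 17.35
eef_pos: [618.2, -333.3, 12.9]
ee_rot: [0.001, 0.796, 0.606, 0.0]
force: [-0.3, 1.5, 5.6]
grip_width: 0.441
grip_force: 25.2
```

```bash
python3 -m handwheel '[[[-0.2,0,0,0,0],[-0.5,0,0,0,0],[-0.5,0,0,0.05,0],[-0.5,0,0,0,1],[-0.5,0,0,0,1],[-0.5,0,0,0,1],[-0.5,0,0,0,1],[-0.5,0,0,0,1],[-0.5,0,0,0,1],[-0.5,0,0,0,1]]]'
python3 -m handwheel '[[[-0.5,0,0,0,1],[-0.5,0,0,0,1],[-0.5,0,0,0,1],[-0.5,0,0,0,1],[-0.5,0,0,0,0.25],[-0.5,0,0,0,0],[1,0,0,0,0],[1,0,0,0,0],[1,0,0,0,0],[1,0,0,0,0]]]'
python3 -m handwheel '[[[1,0,0,0,0],[1,0,0,0,0],[1,0,0,0,0],[1,0,0,0,0],[1,0,0,0,0]]]' 40
```

```text
time_s: 18.35
eef_pos: [617.9, -333.1, 14.6]
ee_rot: [-0.0, 0.416, 0.909, 0.0]
force: [0.3, 0.0, -0.5]
grip_width: 0.748
grip_force: 0.0
time_s: 19.35
eef_pos: [618.0, -333.2, 14.8]
ee_rot: [0.0, 0.135, 0.991, -0.0]
force: [-0.3, 0.2, 1.3]
grip_width: 0.435
grip_force: 25.5
time_s: 19.85
eef_pos: [618.0, -333.2, 14.9]
ee_rot: [0.0, 0.135, 0.991, -0.0]
force: [-0.4, 0.4, 5.0]
grip_width: 0.434
grip_force: 40.0
```

```bash
python3 -m handwheel '[[[1,0,0,0.2,0],[1,0,0,0.6,0],[1,0,0,1,0],[1,0,0,1,0],[1,0,0,1,0],[1,0,0,0.6,0],[1,-0.2,0.6,0,0],[1,-0.4,1,0,0],[1,-0.4,1,0,0],[1,-0.4,1,0,0]]]'
python3 -m handwheel '[[[1,-0.4,1,0,0],[1,-0.3,0.7,0,0],[1,0,0.3,0,0],[1,0,0.15,0,0],[1,0,0,0,0],[1,0,0,0,0],[1,0,0,0,0],[1,0,0,0,0],[1,0,0,0,0]]]'
```

```text
time_s: 20.85
eef_pos: [550.8, -161.9, 234.3]
ee_rot: [-0.001, 0.135, 0.991, 0.0]
force: [1.3, -0.4, -1.5]
grip_width: 0.426
grip_force: 40.7
time_s: 21.75
eef_pos: [518.7, -60.4, 234.5]
ee_rot: [-0.0, 0.135, 0.991, 0.0]
force: [-0.3, 0.0, -3.7]
grip_width: 0.434
grip_force: 40.8
```

Need (-9.5, +14.6, -66 to about z 168).

```bash
python3 -m handwheel '[[[1,-0.19,0.29,0,0],[1,0,0,-0.6,0],[1,0,0,-0.5,0],[1,0,0,-0.2,0],[1,0,0,0,0],[1,0,0,0,0],[1,0,0,0,0],[1,0,0,0,0],[1,0,0,0,0],[1,0,0,0,0]]]'
python3 - <<'E'
from h import *
p=ctrl.sense();print((np.array([509.2,-45.8,149.9])-p["eef_pos"])/50)
s=optics.capture("side")
cv2.imwrite("pics/p3.png",cv2.resize(s["img"][150:290,250:370],None,fx=4,fy=4,interpolation=cv2.INTER_CUBIC))
E
```

```text
time_s: 22.75
eef_pos: [509.3, -45.5, 169.9]
ee_rot: [0.0, 0.134, 0.991, -0.0]
force: [0.1, 0.8, -2.8]
grip_width: 0.436
grip_force: 40.7
[-0.00143137 -0.00668754 -0.39994844]
```

View pics/p3.png

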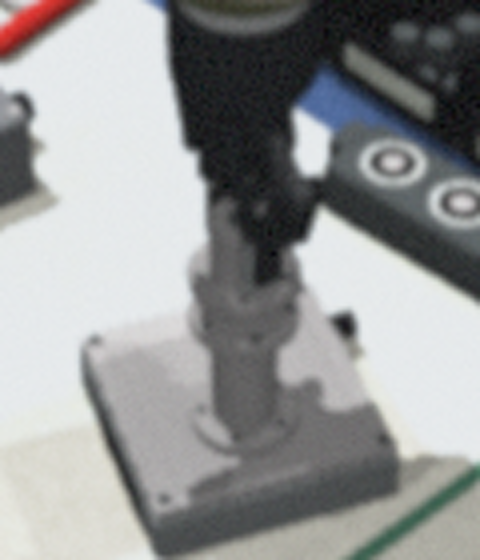

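The held flange hangs upright, in line above the stack (rims near (245,290)). Now I lower it.

```bash
python3 -m handwheel '[[[1,0,0,-0.15,0],[1,0,0,-0.15,0],[1,0,0,-0.05,0],[1,0,0,-0.01,0],[1,0,0,0,0],[1,0,0,0,0],[1,0,0,0,0],[1,0,0,0,0]]]'
python3 -m handwheel '[[[1,0,0,-0.01,0],[1,0,0,0,0],[1,0,0,0,0],[1,0,0,0,0]]]'
python3 -m handwheel '[[[1,0,0,-0.01,0],[1,0,0,0,0],[1,0,0,0,0],[1,0,0,0,0]]]'
python3 -m handwheel '[[[1,0,0,-0.01,0],[1,0,0,0,0],[1,0,0,0,0],[1,0,0,0,0]]]'
```

```text
time_s: 23.6
eef_pos: [509.2, -45.5, 151.8]
ee_rot: [0.0, 0.135, 0.991, -0.0]
force: [-1.0, 0.1, -2.1]
grip_width: 0.435
grip_force: 40.8
time_s: 24.0
eef_pos: [509.2, -45.4, 151.1]
ee_rot: [0.0, 0.134, 0.991, 0.0]
force: [0.5, 0.2, -2.6]
grip_width: 0.432
grip_force: 40.8
time_s: 24.4
eef_pos: [509.2, -45.4, 150.6]
ee_rot: [-0.0, 0.134, 0.991, -0.0]
force: [-0.3, 0.7, -3.0]
grip_width: 0.433
grip_force: 40.8
time_s: 24.8
eef_pos: [509.2, -45.4, 150.1]
ee_rot: [-0.0, 0.134, 0.991, -0.0]
force: [0.7, -0.9, -2.2]
grip_width: 0.433
grip_force: 40.8
```

```bash
python3 -m handwheel '[[[1,0,0,-0.01,0],[1,0,0,0,0],[1,0,0,0,0],[1,0,0,0,0]]]'
python3 -m handwheel '[[[1,0,0,-0.006,0],[1,0,0,0,0],[1,0,0,0,0],[1,0,0,0,0]]]'
```

```text
time_s: 25.2
eef_pos: [509.3, -45.5, 149.8]
ee_rot: [0.0, 0.134, 0.991, -0.0]
force: [-1.0, 0.4, -0.0]
grip_width: 0.43
grip_force: 41.1
time_s: 25.6
eef_pos: [509.4, -45.5, 149.8]
ee_rot: [0.0, 0.134, 0.991, -0.0]
force: [-1.7, 0.6, 6.1]
grip_width: 0.429
grip_force: 41.5
```

```bash
python3 -m handwheel '[[[0.1,0,0,0,0],[0.05,0,0,0,0],[-0.1,0,0,0,0],[-0.5,0,0,0,0],[-0.5,0,0,0,0],[-0.5,0,0,0.2,0],[-0.5,0,0,0.6,0],[-0.5,0,0,0.8,0],[-0.5,0,0,0,0]]]'
python3 -m handwheel '[[[1,-0.5,1,0,0],[1,-0.5,1,0,0],[1,-0.5,1,0,0],[1,-0.4,1,0,0],[1,0,0.4,0,0],[1,0,0,0,0],[1,0,0,0,0],[1,0,0,0,0]]]'
python3 - <<'E'
from h import *
print(ctrl.sense()["eef_pos"])
s=optics.capture("side");t=optics.capture("top")
a=cv2.resize(s["img"][170:270,260:360],None,fx=4,fy=4,interpolation=cv2.INTER_CUBIC)
b=cv2.resize(t["img"][190:290,180:380],None,fx=4,fy=4,interpolation=cv2.INTER_CUBIC)
cv2.imwrite("pics/p4.png",np.hstack([a,b])[:,:])
cv2.imwrite("pics/p4.png",cv2.resize(np.vstack([a[:, :],b[:,400:]]),(400,800))[:600] if 0 else np.hstack([a,b[:,400:]]))
print(proj(s,[509.2,-45.5,180]),proj(t,[509.2,-45.5,180]))
E
```

```text
time_s: 26.5
eef_pos: [511.0, -45.9, 234.9]
ee_rot: [0.005, 0.134, 0.991, -0.001]
force: [0.1, -0.1, 0.2]
grip_width: 0.751
grip_force: 0.0
time_s: 27.3
eef_pos: [423.8, 154.3, 229.3]
ee_rot: [-0.0, 0.135, 0.991, -0.0]
force: [1.0, 0.1, 0.4]
grip_width: 0.002
grip_force: 0.0
[423.80005103 154.3008469  229.30843109]
[310.91556419 210.68743619] [335.07162802 238.43394894]
```

View pics/p4.png

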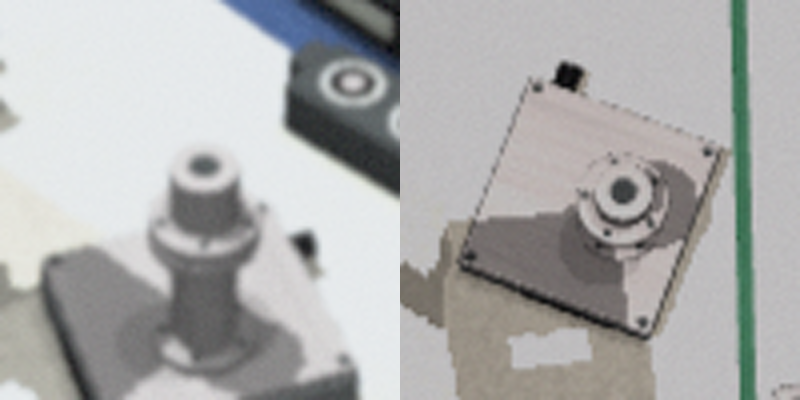

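The stack stands straight: the crown dot is at side (311,211), as predicted. Next I turn the handle back on, starting from its -y side.

```bash
python3 -m handwheel '[[[1,0.26,0.9,0,0],[1,0.26,0.9,0,0],[1,0,0.1,0,0],[1,0,0,-0.9,0],[1,0,0,-1,0],[1,0,0,-0.92,0],[1,0,0,0,0],[1,0,0,0,0],[1,0,0,0,0]]]'
```

```text
time_s: 28.3
eef_pos: [451.1, 250.2, 91.0]
ee_rot: [0.002, 0.135, 0.991, 0.001]
force: [0.2, -0.2, 0.4]
grip_width: -0.0
grip_force: 0.0
```

```bash
python3 -m handwheel '[[[1,0,0.25,0,0],[1,0,0.2,0,0],[1,0,0.2,0,0],[1,0.02,0.2,0,0],[1,0.02,0.2,0,0],[1,0.02,0.22,0,0],[1,0.1,0.2,0,0],[1,0.13,0.15,0,0],[1,0.15,0.15,0,0],[1,0.2,0.15,0,0]]]'
python3 -m handwheel '[[[1,0.15,0.08,0,0],[1,0.17,0.08,0,0],[1,0.1,0.02,0,0],[1,0.06,0,0,0],[1,0,0,0,0],[1,0,0,0,0]]]'
```

```text
time_s: 29.3
eef_pos: [481.4, 347.6, 88.7]
ee_rot: [0.0, 0.134, 0.991, 0.0]
force: [-0.5, -0.3, -0.7]
grip_width: 0.001
grip_force: 0.0
time_s: 29.9
eef_pos: [505.3, 355.1, 88.4]
ee_rot: [-0.0, 0.135, 0.991, -0.0]
force: [-0.2, -0.0, 0.5]
grip_width: 0.001
grip_force: 0.0
```

```bash
python3 -m handwheel '[[[1,0.04,0,0,0],[1,0.02,0,0,0],[1,0,0,0,0],[1,0,0,0,0]]]'
python3 -m handwheel '[[[1,0.04,0,0,0],[1,0,0,0,0],[1,0,0,0,0]]]'
```

```text
time_s: 30.3
eef_pos: [508.5, 355.2, 88.3]
ee_rot: [-0.0, 0.135, 0.991, 0.0]
force: [0.2, 0.4, 0.1]
grip_width: 0.003
grip_force: 0.0
time_s: 30.6
eef_pos: [509.2, 355.2, 88.2]
ee_rot: [-0.002, 0.134, 0.991, -0.001]
force: [-7.4, -1.1, 3.6]
grip_width: -0.001
grip_force: 3.5
```

```bash
python3 -m handwheel '[[[1,-0.3,0,0,0],[1,-0.3,0,0.3,0],[1,0,0,1,0],[1,0,0,1,0],[1,0,0,0.6,0],[1,-0.8,-0.8,0,0],[1,-0.8,-1,0,0],[1,-0.6,-1,0,0],[1,0,0,0,0],[1,0,0,0,0]]]'
python3 - <<'E'
from h import *
print(ctrl.sense()["eef_pos"])
t=optics.capture("top"); o=cv2.imread("pics/top0.png")
m=lambda i:(i[225:252,174:205].max(2)<60).astype(np.uint8)
for i in(o,t["img"]):
    ys,xs=np.nonzero(m(i)); print(len(xs),xs.mean()+174,ys.mean()+225,xs.min()+174)
print(cv2.absdiff(o,t["img"]).max(2)[225:252,174:245].mean())
s=optics.capture("side"); print(dark(s["img"],311,211,r=4,thr=130),dark(t["img"],335,238,r=4,thr=130),proj(s,[509.2,-45.5,180]))
E
```

```text
time_s: 31.6
eef_pos: [388.4, 237.7, 234.0]
ee_rot: [0.001, 0.135, 0.991, 0.0]
force: [-0.3, 0.1, 0.6]
grip_width: 0.004
grip_force: 0.0
[388.44317363 237.65685065 234.01457528]
160 191.26875 236.91875 177
160 191.26875 236.91875 177
5.410537297861241
(np.float64(310.6073446327684), np.float64(211.0536723163842), 17) (np.float64(335.33855981416957), np.float64(237.46689895470382), 33) [310.91556419 210.68743619]
```

The handle's pixels match the starting picture exactly, so it is fully on, and the stack is in place. Handing in.

```bash
python3 -c "
from rig import ctrl
print(ctrl.finish_job())"
```

```text
the job is handed in; nothing more can be done
None
```

I handed the job in at about 32 s: isolator turned off first, both flanges stacked crown to crown and rim to rim on the seated one, and the handle fully back on. I viewed 11 pictures, one over the limit of 10.

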